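Slide the sample dish through the gate and start the reading

ROBOT

A 7-joint arm with a two-finger parallel gripper is mounted at the origin on the work surface. World frame = base frame: x ahead of the robot, y to its left, z up, the work surface at z = 0. Lengths are in m, angles in rad, forces in N, time in s.
With the tool pointing down it reaches from about 0.35 to 0.9 m from the base axis. Payload 8.1 kg.
Tool frame: the origin (TCP) lies between the finger pads; the fingertips stand 11 mm ahead of it and the grasp point (between the pads) lies 8 mm behind it; z points along the fingers, y is the line along which they close (so a half turn about z gives the same grasp; the last joint's range is limited). The gripper opens to 92 mm and grips with 3 to 60 N. Pads are 19 mm wide; open, the fingers measure 130 mm over their backs; the gripper's body (75 mm by 190 mm) begins 47 mm behind the grasp point.
Start: joints at [-0.103, 0.434, 0.025, 1.573, -0.012, 1.134, -0.075], TCP at [0.625, -0, 0.238] pointing down, gripper open.
Joint ranges: [-2.62, 2.62], [-0.44, 2.09], [-1.27, 1.32], [0.08, 2.57], [-1.32, 4.46], [0.12, 2], [-2.74, 2.74]. Speed limits (rad/s): [2.22, 2.22, 3.01, 3.01, 3.14, 3.14, 3.14].

INTERFACE

Orientations are given as a rotation vector (axis times angle).
In Python, from bench import robot, read_camera, get_calibration, workorder, monitor gives the robot as it stands. Calls block until the motion is done:
- robot.move_to(position, orientation): joint-space move of the TCP to a pose.
- robot.move_l(position, ori=None, vel=0.15, stop_force=None): straight line of the TCP; ori=None keeps the orientation; vel is the mean speed in m/s. With stop_force (N) it stops when the force on the tool has changed by that much, and returns True; else False.
- robot.set_joints(angles): joint-space move.
- robot.open_jaws() and robot.close_gripper(): open the fingers fully, or close them until they stop; the grip force is fixed at half the most.
- robot.hold(seconds).
- robot.solve_ik(position, orientation): joint angles nearest the present ones, or None.
- read_camera(name): name is "scene" or "side" or "wrist"; returns the picture (420x560x3 uint8, blue, green, red); there is no depth.
- get_calibration(name): a dict with "intrinsics" (3x3 intrinsics, pixels), "k1" (the pictures are not rectified: a ray, as slopes to the right and down, at radius r is drawn at 1 + k1 r^2 times it, then the intrinsics apply), "extrinsics" (4x4, takes a point from world to camera coordinates). Camera axes: x right, y down, z forward; pixel columns grow to the right and rows downward; lengths in m; the calibration is good to about 2 mm. A picture is of the moment at which its call begins: read the wrist's pose just before it. get_calibration takes no time and is no camera call; for the wrist camera it gives the pose at the moment of the call.
A pose or a line that the arm cannot do raises robot.Unreachable and nothing moves.
- workorder.finish_job(): hands the job in; it is judged then, once.
Readings, each from a call of its own:
- monitor.current_time(): time.
- monitor.current_qpos(): joint angles.
- monitor.current_joint_vel(): joint speeds.
- monitor.current_joint_efforts(): joint torques, N m.
- monitor.current_position(): TCP position.
- monitor.current_ee_rot(): TCP orientation.
- monitor.current_ft_force(): force on the tool from outside, world axes, zero at the start.
- monitor.current_moment(): the same for the moment, N m.
- monitor.current_finger_gap(): opening from 0.0 (shut) to 1.0 (fully open).
- monitor.current_finger_force(): force on a finger pad.
Only numpy, scipy, OpenCV 4.12 (cv2) and the standard library are available. Lean on these libraries where they do the work, as an engineer would, in place of code of your own. Each camera call takes 0.05 s, during which the arm holds its last target. There are 200 camera calls.

TASK

With the fingers outside and behind it, push the lidded white dish along the bench, between the two steel posts, until it stands wholly on the yellow spot; do not grip it, lift it, tip it or press on its lid. Only then press the green button on the control box all the way down and come away. Leave the jar, the beaker and the flask where they stand.

Things in the scene. Friction and masses are not known exactly. Their poses are not given: they have to be found in the camera images.
- dish: loose lidded porcelain dish, white with a thin blue band, round, 70 mm across, upright side wall from the bench to 24 mm, lid top at 27 mm, with a blue knob 16 mm across that reaches up to 39 mm; about 0.1 to 0.2 kg. Origin: centre of its underside, on the bench; z up.
- spot (a point): centre of the yellow spot (painted, flat, 90 mm across) on the thin red-brown sheet of the reading station, at bench height; sheet and spot are flush, the dish slides straight onto them. x axis: the direction in which the dish travels from the gate onto the spot; y: 90 degrees to the left of that; z up.
- gate (a point): middle of the gap between the two fixed upright steel posts, at bench height, 90 mm before the spot (at x = -90 mm in the axes of the spot; same axes). Each post is round, 24 mm in diameter, 40 mm high, with a blue band; post axes 50 mm either side of this point along y, so the gap is 76 mm wide for the 70 mm dish. The posts cannot move.
- button_top (a point): centre of the top of the green button, 28 mm across, in a black round collar 44 mm across on a cream control box that stands beyond the spot. Control box fixed, 100 mm along x by 200 mm along y by 45 mm high, its middle 120 mm past the spot along the spot's x axis, its near side 70 mm past it. The button's top is 67 mm above the bench when up (10 mm above its collar) and sinks with the button.
- button (a joint): travel of the green button: 0 up, 0.006 m fully down; a spring returns it, fully down takes 5 N straight down.
- jar: loose bystander: small amber glass jar with black cap and paper label, 40 mm across, 48 mm high; origin at the centre of its underside.
- beaker: loose bystander: small open pale clear glass beaker, 44 mm across, 48 mm high; origin at the centre of its underside.
- flask: loose bystander: amber glass bottle with black cap, 60 mm across, 120 mm high; origin at the centre of its underside.
Things that resemble listed ones, but are neither listed nor needed, are in the scene too. There is more than one size of the dish; the job needs the largest.

How it is judged:
On the way, in this order (a step that is already met when the one before it is completed fails the run):
1. the dish passes between the two posts (x of dish in the frame of gate between -0.02 and 0.02 m and y of dish in the frame of gate between -0.008 and 0.008 m and height (world z) of dish below 0.005 m).
2. the dish rests wholly on the yellow spot (horizontal distance between dish and spot below 0.011 m and height (world z) of dish below 0.004 m and angle between dish's own z axis and vertical below 0.1 rad and linear speed of dish below 0.02 m/s), for 0.2 s.
3. the green button is pressed fully down (value of joint button above 0.0048 m).
At the end, for the whole second after the job is handed in: The dish stands flat and at rest on the yellow spot (centre within 11 mm of the spot's centre), having passed between the posts; the button was then pressed (at least 4.8 of 6 mm) and is up again; jar, beaker and flask are within 15 mm of where they stood (all of step 2 and value of joint button below 0.0015 m and distance of each of jar, beaker, flask from where it was at the start of the episode below 0.015 m); the robot touches nothing.
It fails at once if the dish is lifted off the bench or tipped (height (world z) of dish above 0.008 m or angle between dish's own z axis and vertical above 0.2 rad).
It fails at once if the fingers take hold of the dish or press on it from above (the grasp point is over the dish while they touch it) instead of pushing its side (horizontal distance between the grasp point and dish below 0.022 m and contact force between the fingers and dish above 0.5 N).
It fails at once if the button is pressed while the dish is not on the spot (value of joint button above 0.003 m and horizontal distance between dish and spot above 0.013 m).
It fails at once if the jar, the beaker or the flask is moved more than 15 mm or tipped (distance of any of jar, beaker, flask from where it was at the start of the episode above 0.015 m or angle between any of jar, beaker, flask's own z axis and vertical above 0.35 rad).
It also fails if it takes over 59 s, if anything falls off the work surface, if the arm or the gripper's body presses on something with over 40 N, if the wrist force passes 120 N, or if a joint passes its speed limit or range.

## Working session

There is one attempt and no reset: what is moved stays moved. The work goes in short steps, each a Python script; the robot and the scene stay as the last script left them, time stands still between calls to the robot, and variables do not carry over. Pictures are saved under pics/ and viewed, at most 10 in all, crops included, and the job is handed in when it is done.

```bash
mkdir -p pics
cat > h.py <<'E'
import numpy as np, cv2
from bench import robot, read_camera, get_calibration, workorder, monitor
def pix2w(c,uv,z=0.0):
    K=np.array(c["intrinsics"]);k1=c["k1"];T=np.array(c["extrinsics"])
    uv=np.atleast_2d(np.asarray(uv,float))
    p=cv2.undistortPoints(uv[:,None],K,np.array([k1,0,0,0.]))[:,0]
    R=T[:3,:3];o=-R.T@T[:3,3]
    d=np.c_[p,np.ones(len(p))]@R
    return o+d*((z-o[2])/d[:,2])[:,None]
def w2pix(c,P):
    T=np.array(c["extrinsics"])
    return cv2.projectPoints(np.atleast_2d(np.asarray(P,float)),cv2.Rodrigues(T[:3,:3])[0],T[:3,3],np.array(c["intrinsics"]),np.array([c["k1"],0,0,0.]))[0][:,0]
E
python3 - <<'E'
from h import *
for n in ("scene","side","wrist"):
    c=get_calibration(n); np.save(f"{n}.npy",c,allow_pickle=True)
    cv2.imwrite(f"pics/{n}.png",read_camera(n))
    T=np.array(c["extrinsics"]);print(n,-T[:3,:3].T@T[:3,3],T[2,:3],c["k1"],np.array(c["intrinsics"])[0,0])
print(monitor.current_time())
E
```

```text
scene [ 0.83628119 -0.42815733  0.72812848] [-0.32877868  0.53028339 -0.7814756 ] 0.0006344953482423445 414.6738502394336
side [ 0.28185953 -0.57529799  0.81527524] [ 0.28396802  0.59414532 -0.75256462] -0.05227579703520366 539.3618452555239
wrist [0.62399369 0.07486193 0.38289344] [-0.00133053 -0.27629634 -0.96107157] 0.02027576932509251 325.34172739923343
0.15
```

View pics/scene.png

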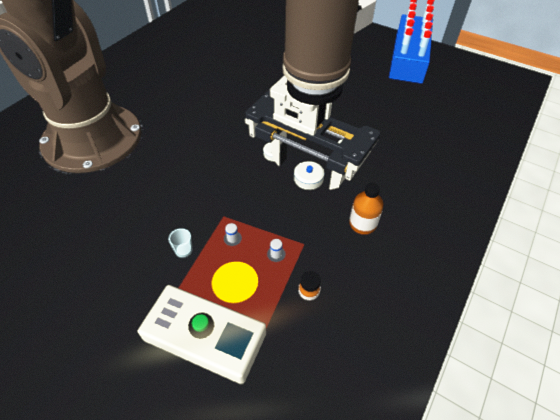

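View pics/side.png

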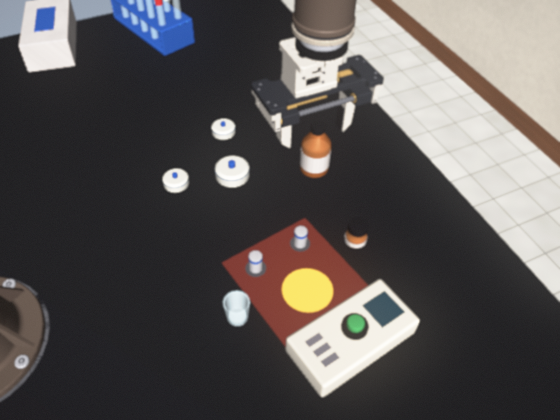

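In the side view, the dish candidates are (232,172), (223,129) and (175,181). The first looks largest, so I choose it. The spot is at (307,290), the posts at (256,262) and (301,237), the button at (356,323), the beaker at (237,308), the jar at (356,236) and the flask at (315,155). I'll measure these and check the choice in a crop.

```bash
cat > m.py <<'E'
from h import *
def blob(img,lo,hi,box=None):
    m=cv2.inRange(cv2.cvtColor(img,cv2.COLOR_BGR2HSV),lo,hi)
    if box: 
        k=np.zeros_like(m);x0,y0,x1,y1=box;k[y0:y1,x0:x1]=255;m&=k
    n,l,s,c=cv2.connectedComponentsWithStats(m)
    i=1+np.argmax(s[1:,4]);return c[i],s[i]
E
python3 - <<'E'
from m import *
im={n:cv2.imread(f"pics/{n}.png") for n in("scene","side")}
C={n:np.load(n+".npy",allow_pickle=True).item() for n in im}
boxes={"scene":(285,155,335,195),"side":(205,150,260,192)}
for n in im:
    y,s=blob(im[n],(22,120,120),(35,255,255)); print(n,"spot",y,s,pix2w(C[n],y))
    g,s=blob(im[n],(50,120,40),(80,255,255)); print("green",g,s,pix2w(C[n],g,.066))
    k,s=blob(im[n],(100,150,60),(125,255,255),boxes[n]); print("knob",k,s,pix2w(C[n],k,.034))
S=C["side"]
for nm,uv,z in [("smallA knob",(223,125),.03),("smallB",(175,175),.03),("beaker rim",(236,299),.048),("jar top",(357,229),.048),("flask base",(316,165),.02),("postL top",(255,255),.04),("postR top",(301,230),.04)]: print(nm,pix2w(S,uv,z))
for nm,uv,z in [("beaker rim",(180,236),.048),("jar top",(311,279),.048),("flask cap",(372,190),.12),("postL top",(231,227),.04),("postR top",(276,242),.04)]: print(nm,pix2w(C["scene"],uv,z))
cv2.imwrite("pics/crop.png",np.hstack([cv2.resize(im["side"][110:320,150:400],None,fx=1.6,fy=1.6,interpolation=2),cv2.resize(im["scene"][130:340,160:400],None,fx=1.6,fy=1.6,interpolation=2)]))
E
```

```text
scene spot [234.47951645 281.80792478] [ 212  262   46   41 1489] [[ 0.5557078  -0.13901816  0.        ]]
green [199.45454545 321.87445887] [191 314  18  17 231] [[ 0.57626306 -0.25740416  0.066     ]]
knob [309.16129032 168.67741935] [307 166   6   7  31] [[0.54066282 0.17801469 0.034     ]]
side spot [307.11111111 289.9858156 ] [ 282  269   51   43 1692] [[ 0.5578876  -0.13783368  0.        ]]
green [356.66666667 323.80740741] [350 317  14  14 135] [[ 0.57762401 -0.26017501  0.066     ]]
knob [231.39130435 163.69565217] [229 161   5   6  23] [[0.54298745 0.17910931 0.034     ]]
smallA knob [[0.57287955 0.30438152 0.03      ]]
smallB [[0.42782987 0.19978935 0.03      ]]
beaker rim [[ 0.42750909 -0.13064881  0.048     ]]
jar top [[ 0.68381488 -0.08570575  0.048     ]]
flask base [[0.70781495 0.116237   0.02      ]]
postL top [[ 0.49349875 -0.05679856  0.04      ]]
postR top [[ 0.59285175 -0.03999106  0.04      ]]
beaker rim [[ 0.42286766 -0.1339872   0.048     ]]
jar top [[ 0.68968487 -0.0773043   0.048     ]]
flask cap [[0.70879923 0.11933292 0.12      ]]
postL top [[ 0.49083403 -0.05728117  0.04      ]]
postR top [[ 0.58815832 -0.03861132  0.04      ]]
```

View pics/crop.png

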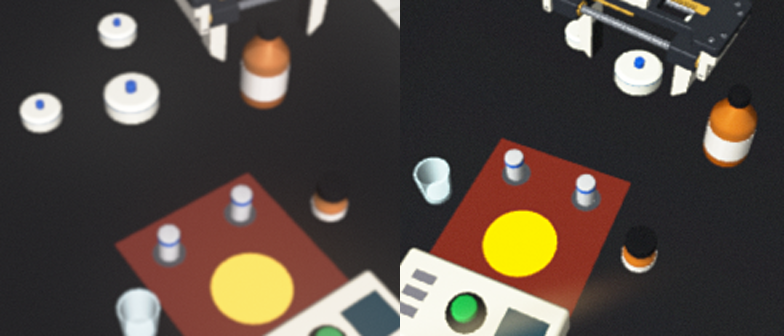

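The crop confirms it: (232,172) is clearly the largest dish and the other two are smaller. I'll push with the closed fingers' flat face, whose normal always passes through the round dish's centre. The first push puts the dish on the gate axis, and the second goes through the gate. Next I move above the place behind the dish.

```bash
cat >> m.py <<'E'
from scipy.spatial.transform import Rotation as Rn
spot=np.array([.5568,-.1384]); a=np.arctan2(.0175,.098); u=np.array([np.sin(a),-np.cos(a)]); n=np.array([-u[1],u[0]])
gate=spot-.09*u; dish=np.array([.5418,.1786])
def ori(d):
    """tool down, tool y across direction d, sign nearest the present one"""
    y0=Rn.from_rotvec(monitor.current_ee_rot()).as_matrix()[:,1]
    y=np.array([-d[1],d[0],0]); y*=np.sign(y@y0) or 1
    z=np.array([0,0,-1.]);return Rn.from_matrix(np.c_[np.cross(y,z),y,z]).as_rotvec()
def sf(p): return (p-spot)@np.c_[u,n]
E
python3 - <<'E'
from m import *
print(Rn.from_rotvec(monitor.current_ee_rot()).as_matrix().round(2).tolist(), u,gate,sf(dish))
robot.close_gripper()
tgt=gate-.09*u; d=tgt-dish; d/=np.linalg.norm(d); print("dir",d,tgt)
p=dish-.065*d
robot.move_to([*p,.16],ori(d)); robot.hold(.3)
c=get_calibration("wrist"); im=read_camera("wrist"); cv2.imwrite("pics/w1.png",im); np.save("w1.npy",c,allow_pickle=True)
print(monitor.current_position(),monitor.current_time(),monitor.current_finger_gap(), w2pix(c,[*dish,.039]))
cv2.imwrite("pics/s1.png",read_camera("side"))
E
```

```text
[[0.0, 1.0, -0.0], [1.0, -0.0, -0.0], [-0.0, -0.0, -1.0]] [ 0.17579064 -0.98442758] [ 0.54097884 -0.04980152] [-0.3147004   0.04095922]
dir [-0.11820656 -0.99298903] [0.52515769 0.03879696]
[0.54994799 0.24239183 0.16017673] 2.975 0.0032031356100319817 [[274.37235077 278.24562764]]
```

View pics/w1.png

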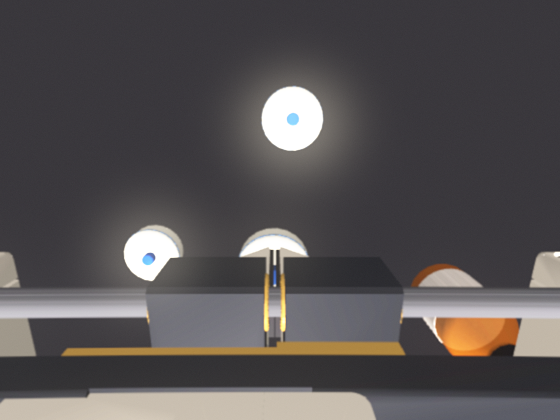

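The wrist view shows the chosen dish at (274,250), partly behind the gripper and in line with the fingers. A small dish is at (292,119) behind the fingers, clear of the descent. Now the first push.

Run:
```python
from m import *
c=np.load("w1.npy",allow_pickle=True).item(); print("smallA",pix2w(c,(292,119),.03))
tgt=gate-.09*u; d=tgt-dish; d/=np.linalg.norm(d)
p=dish-.065*d; o=ori(d)
robot.move_l([*p,.017],o,vel=.1)
q=tgt-.0445*d
print(robot.move_l([*q,.017],o,vel=.05,stop_force=15), monitor.current_ft_force())
b=q-.02*d
robot.move_l([*b,.017],o,vel=.1); robot.move_l([*b,.2],o,vel=.2)
robot.move_l([*(b-.1*u),.24],o,vel=.2)
robot.hold(.3)
for n in("scene","side"):
    im=read_camera(n); cv2.imwrite(f"pics/{n}2.png",im); C=get_calibration(n)
    e=w2pix(C,[*tgt,.034])[0]; x,y=e.astype(int)
    try:
        k,s=blob(im,(100,150,60),(125,255,255),(x-15,y-15,x+15,y+15)); w=pix2w(C,k,.034)[0]; print(n,k,s,w,sf(w[:2]))
    except Exception as ex: print(n,e,ex)
print(sf(tgt),monitor.current_time())
cv2.imwrite("pics/both2.png",np.hstack([cv2.imread("pics/scene2.png")[100:400,130:430],cv2.imread("pics/side2.png")[80:380,150:450]]))
```

```text
smallA [[0.57266478 0.31454586 0.03      ]]
False [ 0.74796706  0.49280347 -0.59091955]
scene [269.5 205. ] [267 202   6   7  38] [0.52265001 0.03772465 0.034     ] [-0.17938521 -0.00265713]
side [250.06666667 213.93333333] [248 211   5   7  30] [0.52477231 0.03873648 0.034     ] [-0.1800082  -0.00039001]
[-1.80000000e-01 -3.04075666e-17] 10.4917
```

View pics/both2.png

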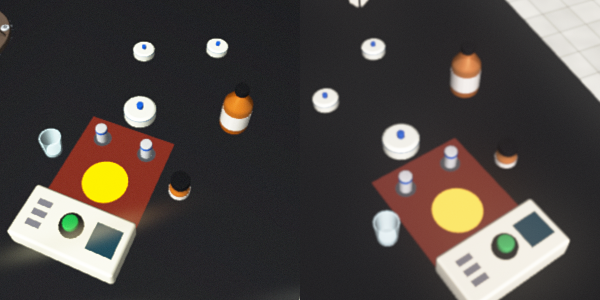

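The dish now stands about on the gate axis, before the posts. To get its lateral offset I'll take one wrist view from above that holds the dish, posts and spot together.

Run:
```python
from m import *
robot.move_to([*(gate+.05*u),.25],ori(u)); robot.hold(.3)
c=get_calibration("wrist"); im=read_camera("wrist"); cv2.imwrite("pics/w3.png",im); np.save("w3.npy",c,allow_pickle=True)
print(monitor.current_time())
for P in ([*spot,0],[*(gate+.05*n),.04],[*(gate-.05*n),.04],[*(gate-.09*u),.036]): print(w2pix(c,P))
```

```text
12.0
[[274.50884178 214.06933092]]
[[321.326852   144.04930246]]
[[228.03349991 143.90731675]]
[[274.84613293  52.07319327]]
```

View pics/w3.png

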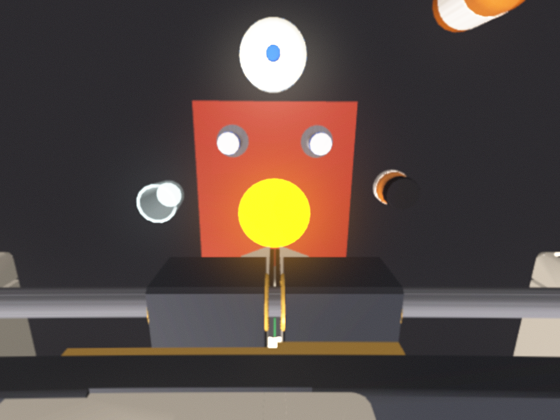

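The view shows the dish knob at (273,53), the posts at (228,143) and (320,143), and the spot at (274,213), all within a pixel or so of prediction. I'll fit them and push.

Run:
```python
from m import *
c=np.load("w3.npy",allow_pickle=True).item(); im=cv2.imread("pics/w3.png")
k,_=blob(im,(100,120,60),(125,255,255),(255,35,295,75)); k=pix2w(c,k,.036)[0,:2]
s,_=blob(im,(22,120,120),(35,255,255),(230,170,320,250)); s=pix2w(c,(s[0],213.5),0)[0,:2]
P=[blob(im,(0,0,190),(180,60,255),b)[0] for b in((212,125,248,160),(300,125,340,160))]
P=[pix2w(c,p,.04)[0,:2] for p in P]
print("knob",k,sf(k),"spot",s,sf(s),"posts",[sf(p) for p in P],"mid",sf(sum(P)/2),P[1]-P[0])
```

```text
knob [0.52308851 0.03797383] [-0.17955342 -0.00218166] spot [ 0.55572508 -0.13782976] [-0.00075033 -0.00095793] posts [array([-0.09098653, -0.05038464]), array([-0.09038716,  0.04872251])] mid [-0.09068684 -0.00083107] [0.09766917 0.01683207]
```

Run:
```python
from m import *
W=lambda s,l:spot+s*u+l*n
o=ori(u); L=.0445
st=W(-.1797-L-.02,-.0022)
robot.move_l([*W(-.1797-L-.02,-.001),.2],o,vel=.2)
robot.move_l([*st,.017],o,vel=.12)
robot.move_l([*W(-.1797-L,-.0022),.017],o,vel=.05)
for w in (W(-.105-L,-.0009),W(-.001-L,-.0009)):
    print(robot.move_l([*w,.017],o,vel=.05,stop_force=12), monitor.current_ft_force(), sf(monitor.current_position()[:2]))
robot.hold(.2)
robot.move_l([*W(-.02-L,-.0009),.017],o,vel=.08)
robot.move_l([*W(-.02-L,-.0009),.25],o,vel=.2)
robot.move_l([*W(-.04,0),.25],o,vel=.2)
robot.hold(.3)
c=get_calibration("wrist"); im=read_camera("wrist"); cv2.imwrite("pics/w4.png",im)
e=w2pix(c,[*W(-.001,-.001),.036])[0].astype(int); print(e)
try:
    k,_=blob(im,(100,120,60),(125,255,255),(e[0]-20,e[1]-20,e[0]+20,e[1]+20)); print(k,sf(pix2w(c,k,.036)[0,:2]))
except Exception as x: print(x)
print(monitor.current_time())
```

```text
False [-0.10519887 -0.23644343  0.63362277] [-0.14970592 -0.0008381 ]
False [-0.55491314  0.74334134  0.82934447] [-0.04561496 -0.00089028]
[273 221]
attempt to get argmax of an empty sequence
21.825
```

View pics/w4.png

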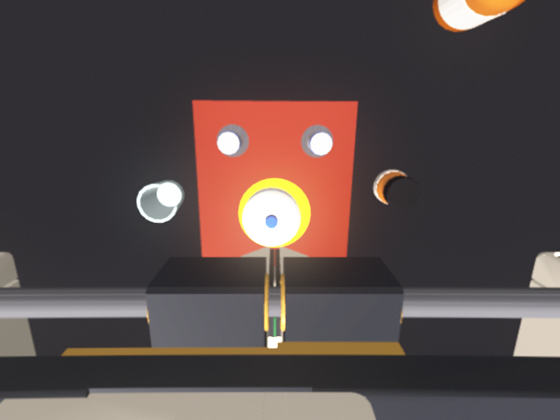

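The knob is at (271.5,221), so the dish is about 2 mm off the spot's centre with yellow visible all round, and the jar and beaker haven't moved. Now I press the button.

Run:
```python
from m import *
o=ori(u); b=[.577,-.258]
robot.move_l([*b,.25],o,vel=.2)
robot.move_l([*b,.095],o,vel=.15)
f0=np.array(monitor.current_ft_force())
print(robot.move_l([*b,.0695],o,vel=.02,stop_force=10), monitor.current_position(), np.array(monitor.current_ft_force())-f0)
robot.hold(.3); print(monitor.current_position(), np.array(monitor.current_ft_force())-f0)
robot.move_l([*b,.25],o,vel=.15)
robot.move_l([.577,-.12,.25+.05],o,vel=.2); robot.hold(.5)
im=np.hstack([read_camera("scene")[180:400,120:400],read_camera("side")[180:400,190:470]])
cv2.imwrite("pics/end.png",im); print(monitor.current_time())
```

```text
True [ 0.57691152 -0.25800213  0.07235217] [-1.34648908  0.71687839  6.81466153]
[ 0.57697573 -0.25797822  0.07239954] [-2.80181919  1.03641007  7.75496516]
28.15
```

View pics/end.png

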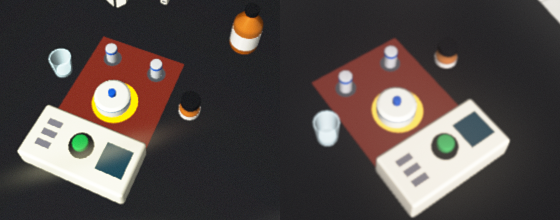

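The pictures show the dish within the yellow spot and the button up. The press reached about 5.6 mm of travel at over 7 N, which is fully down.

```bash
python3 -c "
from bench import workorder
print(workorder.finish_job())"
```

```text
the job is handed in; nothing more can be done
None
```

The job is handed in, and the judge returned no verdict: by the last pictures the dish went between the posts onto the yellow spot (about 2 mm off centre), the button was then pressed fully and is up again, and the jar, beaker and flask look unmoved.

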